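Load a slate into the nail-hole jig

TASK

Pick up the long narrow slate offcut, set it down flat on the jig's bed in front of the low bridge, pointing into the tunnel, and let go of it. Then push it in from behind, under the bridge and its spring roller, until its front edge is fully home against the depth stop, and lean on it there for about half a second so that it bears on the stop with about 10 N - never 20 N or more, or the edge chips. Leave it there still touching the stop's cap, and do not drop or jam the slate or move the other things on the bench.

Things in the scene. Friction and masses are not known exactly. Their poses are not given: they have to be found in the camera images.
- slate: the long narrow slate offcut to load: a flat grey slab 140 (its x) x 52 (its y) x 10 mm (z), 0.15 to 0.27 kg. Origin: centre of the underside. Its two ends are alike; either may go in first. It lies flat on the bench
- jig: the nail-hole jig, a fixed steel fixture. Origin: on the bench below the middle of the tunnel mouth (front face of the bridge); its x runs level into the tunnel, y across it, z up. Bed: flat plate 6 mm thick, 100 mm wide, from x = -170 to +140 mm. Ground and waxed, friction about 0.3: expect 1 to 6 N of drag as the slate slides, most under the roller; leaning harder adds a little
- mouth (a point): middle of the tunnel mouth, at bed level. From here two side rails run 110 mm inwards, 56 mm apart inside (2 mm play each side of the slate), 13 mm high above the bed; in front, flared guides of the same height widen from 56 mm apart here to about 75 mm apart 40 mm before the mouth. Further forward the bed is open on all sides
- bridge_top (a point): middle of the bridge, 30 mm past the mouth, 31 mm above the bench. Bridge: two cross-bars over the first 60 mm of the rails, undersides 13 mm above the bed, tops here; bush and cheeks rise to 45 mm above the bench. Between the bars a free roller 24 mm in diameter is sprung down to 8.5 mm above the bed; the slate lifts it 1.5 mm and is then pressed on the bed with about 5 N
- lay (a point): point on the jig's bed surface (6 mm above the bench), on the centre line, 85 mm in front of the tunnel mouth: a slate centred here and turned along the jig's x lies on the open bed with its front edge 15 mm short of the mouth
- stop: the depth stop: a fixed block 44 mm wide, 24 mm high at the back of the bed; a set-screw through it carries a nose cap 30 mm wide, 11 mm high that the slate's front edge meets. Origin: bottom middle of the block's front, at bed level, 115 mm past the mouth; x as the jig's. The cap's face stands 15 to 45 mm before it: set anew each time and not given here, so find it by eye or feel
- wide_slate: another grey slate offcut, 110 x 95 x 7 mm, too wide for the tunnel; leave alone
- brass_block: brass gauge block 60 x 32 x 25 mm; leave alone. Origin: centre of underside
- hook_jar: green glass jar of hooks, 76 mm across, 90 mm high (hooks stand up to 130 mm); leave alone. Origin: centre of underside
- paste_tin: plain metal tin, 72 mm across, 55 mm high; leave alone. Origin: centre of underside
- nail_bar: steel nail bar, 300 mm long, lying flat, 20 mm high; leave alone. Origin: middle of its underside
- vise: cast iron vise bolted to the bench, 150 x 90 mm, jaws 105 mm high, its screw handle 140 mm from the middle towards -x of its frame, gripping an upright hook that reaches 165 mm. Origin: centre of its base; fixed, keep clear
- cap_line (a point): fixed point on the jig's centre line, 70 mm past the mouth, at bed level: the nearest place to the mouth where the cap's face can be. The face lies 0 to 30 mm beyond. The cap first gives 2 mm under about 0.6 N, then it is rigid: that is home. Let go, the slate stays there, the cap still touching it. When home, 40 to 70 mm of the slate's tail sticks out before the bridge
Mind the look-alikes: they are no part of the job. Leave any red look-alike of the slate alone.

How it is judged (in metres and radians):
On the way, in this order (a step that is already met when the one before it is completed fails the run):
1. the slate lies flat on the bed in front of the bridge, its middle 72 to 125 mm before the mouth and within 10 mm of the centre line, turned along the jig within 0.2 rad, let go and at rest (x of slate in the frame of jig between -0.125 and -0.072 m and y of slate in the frame of jig between -0.01 and 0.01 m and height (world z) of slate between 0.0045 and 0.0075 m and angle between the x axis of slate and the x axis of jig, either way round below 0.2 rad and angle between slate's own z axis and vertical below 0.03 rad and contact force between the fingers and slate below 0.1 N and linear speed of slate below 0.01 m/s), for 0.2 s.
2. the slate is pressed on the depth stop with at least 3 N for 0.3 s (contact force between slate and stop above 3 N), for 0.3 s.
At the end, for the whole second after the job is handed in: the slate lies flat on the bed under the bridge, its front edge still touching the depth stop's cap (over 0.2 N) 67 to 105 mm past the tunnel mouth, within 5 mm of the centre line and 0.08 rad of the jig's direction, at rest and let go (contact force between slate and stop above 0.2 N and x of slate in the frame of jig between -0.003 and 0.035 m and y of slate in the frame of jig between -0.005 and 0.005 m and angle between the x axis of slate and the x axis of jig, either way round below 0.08 rad and angle between slate's own z axis and vertical below 0.04 rad and height (world z) of slate below 0.009 m and linear speed of slate below 0.01 m/s and contact force between the fingers and slate below 0.1 N).
It fails at once if the slate bears on the depth stop with 20 N or more (contact force between slate and stop above 20 N).
It fails at once if the slate is dropped on, or jammed against, the jig with more than 60 N (contact force between slate and jig above 60 N).
It fails at once if another thing on the bench is moved by more than 15 mm (distance of any of wide_slate, brass_block, hook_jar, paste_tin, nail_bar from where it was at the start of the episode above 0.015 m).
It also fails if it takes over 59 s, if anything falls off the work surface, if the arm or the gripper's body presses on something with over 40 N, if the wrist force passes 120 N, or if a joint passes its speed limit or range.

ROBOT

A 6-joint arm with a two-finger parallel gripper is mounted at the origin on the work surface. World frame = base frame: x ahead of the robot, y to its left, z up, the work surface at z = 0. Lengths are in m, angles in degrees, forces in N, time in s.
With the tool pointing down it reaches from about 0.4 to 0.825 m from the base axis. Payload 7 kg.
Tool frame: the origin (TCP) lies at the very end of the fingers, on their centre line; the grasp point (between the pads) lies 19 mm behind it (ctrl.grip_depth is the z of the grasp point in the tool frame, in m); z points along the fingers, y is the direction in which the jaws open and shut (so a half turn about z gives the same grasp; the last joint's range is limited). The gripper opens to 88 mm and grips with 3 to 60 N. Pads are 19 mm wide; open, the fingers measure 130 mm over their backs; the gripper's body (78 mm by 193 mm) begins 47 mm behind the grasp point.
Start: joints at [-59.754, 20.546, 0.682, 0, -70.136, -16.507], TCP at [0.16, -0.656, 0.227] pointing down, gripper open.
Joint ranges: [-176.03, 176.03], [-82.01, 121.73], [-58.28, 71.71], [-173.87, 95.51], [-174.79, -0.11], [-173.66, 173.66]. Speed limits (degrees/s): [136.94, 136.94, 172.46, 180, 180, 180].

INTERFACE

Orientations are given as [roll, pitch, yaw] about the fixed x, y, z axes, in that order (R = Rz(yaw) Ry(pitch) Rx(roll)).
In Python, from plant import telemetry, snapshot, job, models, ctrl gives the robot as it stands.
- The arm moves only by the tool jog_arm, never from a script. Its argument "targets" is text: rows parted by semicolons, each of 7 numbers parted by spaces: the shift along the tool's x, y, z in m, then the turn, a rotation vector about the tool's x, y, z in degrees, then the gripper command: -1 is shut, 1 is fully open, values between are in proportion. A call has exactly 8 rows; each row is the pose to reach, as a shift and turn from the pose measured when the call began, along the tool's axes at that moment; what a row does not reach only later rows make up. A row lasts 1/8 s, in which the tool goes at most 62.5 mm and 10.7 degrees, less where a joint would pass 70% of its speed; a pose out of reach is approached as far as the arm can. A call with a gripper value outside its range is refused whole. The fingers move at their own pace and stop on an object; the grip force is fixed at half the most. Time passes only in rows, so rows that repeat a pose let the fingers close, or fill a call up. It gives the time, the measured TCP pose, the force and the opening at its end, in the units of the state.
- telemetry.get_obs(): the state, without advancing time (a new reading comes with each control period).
- snapshot(name): name is "side" or "top"; returns a dict with "img" (420x560x3 uint8, red, green, blue), "range_z" (420x560 float32, m along the optical axis (not along the pixel's ray), 0 where there is no reading), "intrinsics" (3x3 intrinsics, pixels), "k1" (the pictures are not rectified: a ray, as slopes to the right and down, at radius r is drawn at 1 + k1 r^2 times it, then the intrinsics apply), "R" (3x3) and "t" (3): a world point X has camera coordinates R X + t. Camera axes: x right, y down, z forward; pixel columns grow to the right and rows downward; lengths in m; the calibration is good to about 2 mm. A picture is of the moment at which its call begins.
- job.close_job(): hands the job in, once; it reports no verdict.
Trained networks look in a picture, given as the dict that the camera call returned (one of the last four; its "shot" number tells which), for a name from the list of things; names that differ only in an ending like _2 or _b are one class to them, and where a whole thing is asked for, a point or a joint stands for the part that bears it (a point fixed in the world has none). Each returns a list of dicts, best first, with "conf" (0 to 1); they miss things now and then, are a little off and sometimes report something else, mostly with a low value. They report only what shows in the picture. A call takes as long as a camera call. They do not tell look-alikes from the thing itself.
- models.cut_out(name, picture): "region" (420x560 bool, what is visible of it) and "uv" ([column, row] in pixels, amid what is visible of it).
- models.spot_point(name, picture): "uv" ([column, row] in pixels: a listed point, or the origin of a listed thing).
The state is a dict: "clock": time; "joint_pos": joint angles; "qvel": joint speeds; "tau": joint torques, N m; "tool_pos": TCP position; "orientation": TCP orientation; "force": force on the tool from outside, world axes, zero at the start; "moment": the same for the moment, N m; "opening": finger opening in m.
Only numpy, scipy, OpenCV 4.12 (cv2) and the standard library are available. Lean on these libraries where they do the work, as an engineer would, in place of code of your own. Each camera call takes 0.05 s, during which the arm holds its last target.

## Working session

There is one attempt and no reset: what is moved stays moved. The work goes in short steps, Python scripts to look and compute and a tool call to move; the robot and the scene stay as the last step left them, time stands still between calls to the robot, and variables do not carry over. Pictures are saved under pics/ and viewed, and the job is handed in when it is done.

Besides the shell and the picture viewer there is one more tool, called after "Call:" in YAML: its name, and indented under it one key for each argument. jog_arm: Moves the arm, as the interface text tells. Its arguments: {"type":"object","properties":{"targets":{"type":"string"}},"required":["targets"]}

```bash
ls; mkdir -p pics
python3 - <<'E'
from plant import telemetry, snapshot, job, models, ctrl
import cv2,numpy as np
print(telemetry.get_obs(), ctrl.grip_depth)
for n in("side","top"):
    s=snapshot(n); cv2.imwrite(f"pics/{n}0.png",s["img"][:,:,::-1]); print(n,s["intrinsics"],s["k1"],s["R"],s["t"])
    np.save(f"{n}0.npy",s,allow_pickle=True)
    for k in("slate","jig","stop","wide_slate"):
        for d in models.cut_out(k,s)[:4]: print(k,"cut",np.round(d["uv"]),round(d["conf"],2),d["region"].sum())
    for k in("slate","jig","mouth","bridge_top","lay","stop","cap_line","wide_slate"):
        print(k,[(np.round(d["uv"],1),round(d["conf"],2)) for d in models.spot_point(k,s)[:4]])
E
```

```text
pics
{'clock': 0.0, 'joint_pos': array([-5.97546706e+01,  2.05929061e+01,  6.33573133e-01, -2.33686729e-02,
       -7.01365202e+01, -1.65060437e+01]), 'qvel': array([ 0.00647107, -0.02863985, -0.07324457, -0.10097442,  0.04476763,
       -0.01637511]), 'tau': array([ 7.42756620e-04, -5.82722390e+01,  2.93063951e+01,  6.99760839e+00,
        6.91613270e-03, -1.00749439e-04]), 'tool_pos': array([ 0.16017533, -0.65520022,  0.22559436]), 'orientation': array([ 1.79901855e+02, -6.17403937e-03, -1.66268668e+02]), 'force': array([-0.78365037, -0.24523051,  0.22579891]), 'moment': array([0.01107277, 0.00484753, 0.02741756]), 'opening': 0.0873172659731411} -0.0188
side [[447.91351713   0.         272.33565492]
 [  0.         447.91351713 199.53582387]
 [  0.           0.           1.        ]] -0.14324850442024786 [[-0.68150389 -0.73181278  0.00158051]
 [-0.5433833   0.50457911 -0.67092064]
 [ 0.49019081 -0.45809385 -0.74152747]] [0.32052294 0.34405473 1.00693541]
slate cut [322. 121.] 0.63 361
slate cut [335. 168.] 0.61 597
jig cut [201. 247.] 0.89 3862
wide_slate cut [301. 212.] 0.56 1029
s
[... 672 characters left out ...]
.97142831e-01 -2.08639587e-02 -7.26007597e-02]
 [ 7.25669953e-02  2.37188196e-03 -9.97360720e-01]] [-0.06605815  0.52643735  1.50036192]
slate cut [380. 283.] 0.96 851
slate cut [372. 215.] 0.58 873
slate cut [425. 147.] 0.56 886
jig cut [204. 192.] 0.69 3814
stop cut [191. 148.] 0.69 252
wide_slate cut [301. 226.] 0.73 1208
slate [(array([372.9, 218.6]), 0.88), (array([424.7, 147.2]), 0.77), (array([377.5, 286.4]), 0.69)]
jig [(array([205.3, 188.8]), 0.79)]
mouth [(array([203.9, 189.2]), 0.85)]
bridge_top [(array([198. , 177.9]), 0.58)]
lay [(array([209.6, 219.8]), 0.96)]
stop [(array([193.4, 150.9]), 0.83)]
cap_line [(array([197.2, 164.7]), 0.62)]
wide_slate [(array([303.2, 227.4]), 0.58)]
```

View pics/side0.png

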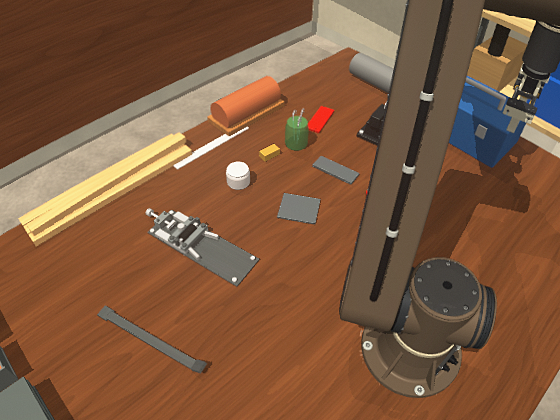

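View pics/top0.png

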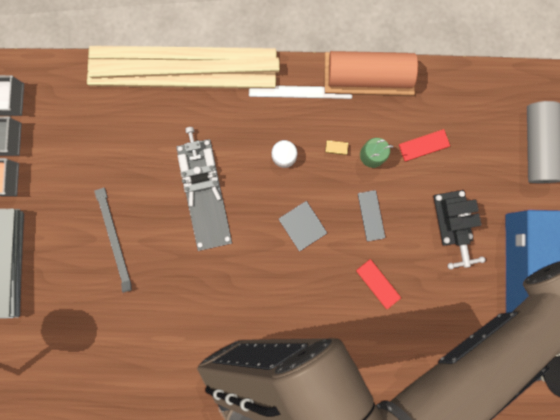

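The top view has three slate-shaped pieces: (372,215) grey, (425,147) red and (379,284) red. The grey one matches the description, and the wide slate sits at (302,226). I'll confirm with an enlarged crop and measure.

```bash
cat > h.py <<'E'
import numpy as np,cv2
def ray(s,uv):
    K=s["intrinsics"];uv=np.atleast_2d(np.asarray(uv,float))
    d=(uv-[K[0,2],K[1,2]])/[K[0,0],K[1,1]]
    # distortion 1+k1 r^2 (OpenCV model, only k1)
    p=cv2.undistortPoints(uv.reshape(-1,1,2),K,np.array([s["k1"],0,0,0.])).reshape(-1,2)
    return np.c_[p,np.ones(len(p))]
def onz(s,uv,z):
    r=ray(s,uv)@s["R"]; c=-s["R"].T@s["t"]; z=np.broadcast_to(z,len(r))
    return c+r*((z-c[2])/r[:,2])[:,None]
def dep(s,uv):
    uv=np.atleast_2d(np.asarray(uv)); d=s["range_z"][np.round(uv[:,1]).astype(int),np.round(uv[:,0]).astype(int)]
    return (ray(s,uv)*d[:,None]-s["t"])@s["R"]
def proj(s,X):
    return cv2.projectPoints(np.atleast_2d(X).astype(float),cv2.Rodrigues(s["R"])[0],s["t"],s["intrinsics"],np.array([s["k1"],0,0,0.]))[0].reshape(-1,2)
def tri(a,ua,b,ub):
    A=[];B=[]
    for s,u in((a,ua),(b,ub)):
        r=(ray(s,u)[0])@s["R"]; r/=np.linalg.norm(r); P=np.eye(3)-np.outer(r,r); c=-s["R"].T@s["t"]; A.append(P);B.append(P@c)
    X=np.linalg.solve(A[0]+A[1],B[0]+B[1]); 
    return X
E
python3 - <<'E'
from h import *
t=np.load("top0.npy",allow_pickle=True).item(); s=np.load("side0.npy",allow_pickle=True).item()
from plant import snapshot,models
t=snapshot("top"); s=snapshot("side")
ut=[d for d in models.cut_out("slate",t)]
us=[d for d in models.cut_out("slate",s)]
for nm,S,L,zz in(("top",t,ut,0.01),("side",s,us,0.01)):
    for d in L:
        m=d["region"]; rgb=S["img"][m].mean(0)
        v,u=np.nonzero(m); P=onz(S,np.c_[u,v],zz)[:,:2]; r=cv2.minAreaRect((P*1000).astype(np.float32))
        D=dep(S,np.c_[u,v]); 
        ev=np.linalg.eigh(np.cov(P.T))[1][:,1]
        print(nm,d["uv"],rgb.round(),"mean",P.mean(0).round(4),"rect",np.round(r[0],1),np.round(r[1],1),round(r[2],1),"pca yaw",np.degrees(np.arctan2(ev[1],ev[0])).round(1),"depth z",np.median(D[:,2]).round(4))
g=lambda L,S:[d for d in L if (lambda c:c[0]<c[2]*1.6)(S["img"][d["region"]].mean(0))][0]
print("tri slate",tri(t,g(ut,t)["uv"],s,g(us,s)["uv"]))
for k in("mouth","bridge_top","lay","stop","cap_line","jig"):
    a=models.spot_point(k,t);b=models.spot_point(k,s)
    for x in a[:1]:
        for y in b[:2]: print(k,x["conf"],y["conf"],tri(t,x["uv"],s,y["uv"]).round(4), "top@z6", onz(t,x["uv"],.006)[0].round(4))
cv2.imwrite("pics/jigtop.png",cv2.resize(t["img"][115:260,160:250,::-1],None,fx=4,fy=4,interpolation=cv2.INTER_CUBIC))
cv2.imwrite("pics/slatetop.png",cv2.resize(t["img"][130:310,270:460,::-1],None,fx=3,fy=3,interpolation=cv2.INTER_CUBIC))
cv2.imwrite("pics/jigside.png",cv2.resize(s["img"][195:295,135:270,::-1],None,fx=5,fy=5,interpolation=cv2.INTER_CUBIC))
E
```

```text
top [370.9, 216.0] [157. 158. 154.] mean [ 0.5124 -0.309 ] rect [ 513.2 -308.2] [139.1  54.1] 11.8 pca yaw -168.7 depth z 0.0093
top [423.0, 145.7] [243.  92.  87.] mean [ 0.7228 -0.4618] rect [ 723.2 -461.1] [ 53.6 139.9] 19.7 pca yaw 110.2 depth z 0.0095
top [375.8, 281.3] [241.  93.  88.] mean [ 0.3193 -0.3299] rect [ 319.3 -330.5] [142.4  57.5] 42.2 pca yaw -139.0 depth z 0.0095
side [319.8, 120.6] [240.  43.  28.] mean [ 0.7168 -0.4587] rect [ 717.2 -458.1] [ 54.6 145.1] 21.1 pca yaw 112.6 depth z 0.008
side [336.4, 167.1] [120. 120. 115.] mean [ 0.5096 -0.306 ] rect [ 509.3 -306.8] [140.5  61.7] 10.2 pca yaw -169.5 depth z 0.0087
tri slate [ 0.51057421 -0.30799771  0.01779372]
bridge_top 0.57 0.68 [0.611  0.186  0.0425] top@z6 [0.6156 0.1919 0.006 ]
lay 0.83 0.72 [0.4888 0.1619 0.0269] top@z6 [0.486  0.1608 0.006 ]
stop 0.64 0.77 [0.6867 0.2123 0.009 ] top@z6 [0.6889 0.2147 0.006 ]
cap_line 0.68 0.62 [0.6339 0.1948 0.0261] top@z6 [0.6385 0.2002 0.006 ]
jig 0.94 0.86 [ 0.5931  0.1775 -0.0177] top@z6 [0.5892 0.1724 0.006 ]
```

View pics/jigtop.png

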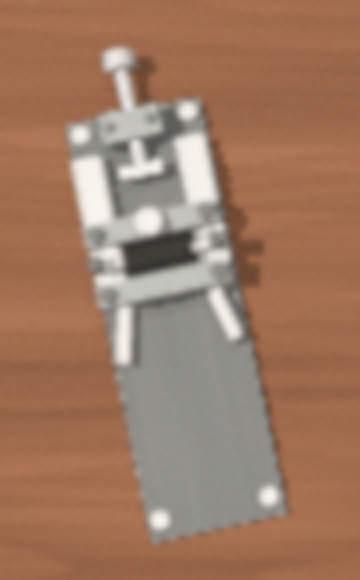

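View pics/slatetop.png

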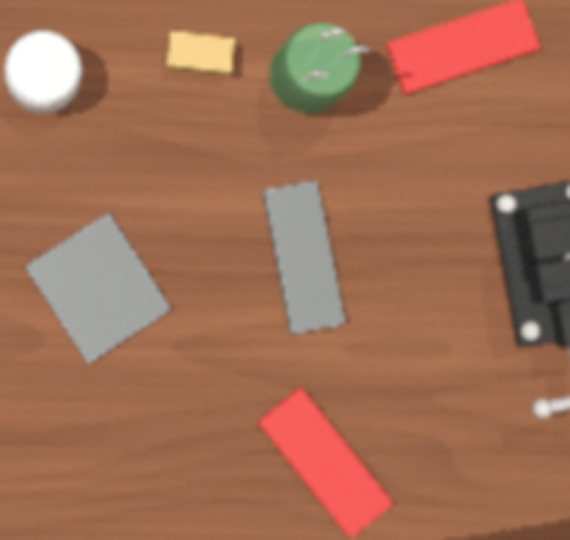

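View pics/jigside.png

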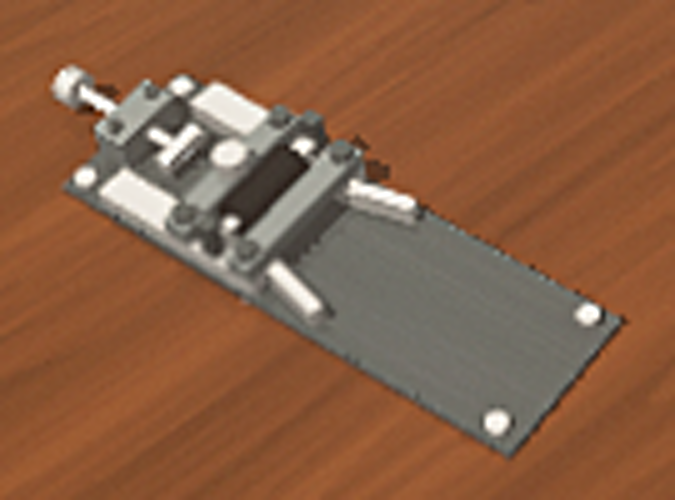

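The crops confirm that the grey piece at top (372,215) is long and narrow with no red, so it's the slate. The bed corners show clearly in both jig crops: top (198,251), (232,243), (177,146), (210,139); side (237,286), (260,259), (148,232). I'll fit the jig pose from these.

Run:
```python
from h import *
from scipy.optimize import least_squares
t=np.load("top0.npy",allow_pickle=True).item(); s=np.load("side0.npy",allow_pickle=True).item()
C=np.array([[-.17,.05],[-.17,-.05],[.14,.05],[.14,-.05]])
T=np.array([[152,543],[287,513],[67,125],[200,97]])/4+[160,115]-.375
S=np.array([[510,457],[625,321],[63,187]])/5+[135,195]-.4
W=lambda p,C,z:np.c_[p[0]+C[:,0]*np.cos(p[2])-C[:,1]*np.sin(p[2]),p[1]+C[:,0]*np.sin(p[2])+C[:,1]*np.cos(p[2]),np.full(len(C),z)]
# side: which corners: nearest robot-right etc.
def ft(p): return (proj(t,W(p,C,.006))-T).ravel()
r=least_squares(ft,[.57,.18,.2]);print("top",r.x,np.degrees(r.x[2]),ft(r.x).round(2))
print("side pred",proj(s,W(r.x,C,.006)).round(1),S)
Cs=C[[0,1,2]]
fs=lambda p:(proj(s,W(p,Cs,.006))-S).ravel()
q=least_squares(fs,r.x);print("side",q.x,np.degrees(q.x[2]),fs(q.x).round(2))
p=r.x
print("pred top mouth,lay,stop",proj(t,W(p,np.array([[0,0],[-.085,0],[.115,0],[.07,0]]),.006)).round(1))
# height of bed from depth
for S_,n in((t,"top"),(s,"side")):
    m=proj(S_,W(p,np.array([[x,y] for x in np.linspace(-.15,-.06,10) for y in np.linspace(-.03,.03,5)]),.006))
    print(n,np.median(dep(S_,m)[:,2]))
# cap face: crop rows -> top (140,178)/4 front of cap at z~.017
c=onz(t,np.array([[140,178]])/4+[160,115]-.375,.017)[0][:2]
R=np.array([[np.cos(p[2]),np.sin(p[2])],[-np.sin(p[2]),np.cos(p[2])]]);print("cap jig",R@(c-p[:2]))
c=onz(t,[[198.5,160]],.017)
# slate in top
print("slate jigframe n/a")
```

```text
top [0.5797588  0.17684463 0.23462705] 13.443139678940742 [-0.17  0.08  0.22  0.19 -0.21  0.    0.15 -0.28]
side pred [[236.4 285.4]
 [259.1 258. ]
 [147.  231. ]
 [171.  208.5]] [[236.6 286. ]
 [259.6 258.8]
 [147.2 232. ]]
side [0.57725512 0.17792458 0.23662473] 13.557598544306494 [ 0.2   0.19 -0.14 -0.07 -0.08 -0.16]
pred top mouth,lay,stop [[202.6 189. ]
 [208.5 217.8]
 [194.7 150.5]
 [197.7 165.5]]
top 0.005747168122779221
side 0.004917385866682668
cap jig [0.08814188 0.00370456]
slate jigframe n/a
```

The jig fit gives origin about (0.578, 0.177), yaw about 13.5°, bed z about 0.006. Both views agree within 2.5 mm, and the cap face is at about +88 mm. The slate is at (0.512, -0.308), yaw about 11.4°. Next I'll work out the approach move.

```bash
cat > mv.py <<'E'
import sys,numpy as np
from scipy.spatial.transform import Rotation as Ro
from plant import telemetry
def go(x,y,z,yaw):
    o=telemetry.get_obs();R=Ro.from_euler("xyz",o["orientation"],degrees=True)
    d=R.inv().apply(np.array([x,y,z])-o["tool_pos"]); q=(R.inv()*Ro.from_euler("xyz",[180,0,yaw],degrees=True)).as_rotvec(degrees=True)
    print("t",round(o["clock"],2),"pos",o["tool_pos"].round(4),"rpy",o["orientation"].round(2),"F",o["force"].round(2),"open",o["opening"].round(4)); print("shift",d.round(4),"rot",q.round(2))
JO=np.array([.5785,.1774]);JY=13.5
def jig(x,y,z,yaw=JY-180):
    a=np.radians(JY);p=JO+[x*np.cos(a)-y*np.sin(a),x*np.sin(a)+y*np.cos(a)]
    go(*p,z,yaw)
def injig(p):
    a=np.radians(JY);d=np.asarray(p)[:2]-JO
    return np.array([d[0]*np.cos(a)+d[1]*np.sin(a),-d[0]*np.sin(a)+d[1]*np.cos(a)])
E
python3 -c "
from mv import *
go(.5125,-.3075,.12,-168.6)"
```

```text
Traceback (most recent call last):
  File "mv.py", line 7, in go
    print("t",round(o["clock"],2),"pos",o["tool_pos"].round(4),"rpy",o["orientation"].round(2),"F",o["force"].round(2),"open",o["opening"].round(4)); print("shift",d.round(4),"rot",q.round(2))
                                                                                                                              ^^^^^^^^^^^^^^^^^^
AttributeError: 'float' object has no attribute 'round'
```

```bash
sed -i 's/o\["opening"\].round(4)/round(o["opening"],4)/' mv.py
python3 -c "
from mv import *
go(.5125,-.3075,.12,-168.6)"
```

```text
t 2.1 pos [ 0.1603 -0.6557  0.2266] rpy [ 180.     -0.   -166.26] F [-0.41 -0.05 -0.46] open 0.0875
shift [-0.4248  0.2545  0.1066] rot [ 0.   -0.    2.34]
```

Call:
jog_arm:
  targets: "-0.05 0.03 0 0 0 0 1; -0.1 0.06 0 0 0 0 1; -0.15 0.09 0 0 0 1 1; -0.2 0.12 0 0 0 2 1; -0.25 0.15 0.02 0 0 2.3 1; -0.3 0.18 0.04 0 0 2.3 1; -0.35 0.21 0.06 0 0 2.3 1; -0.4 0.24 0.08 0 0 2.3 1"

```text
clock: 3.1
tool_pos: [0.4932, -0.3261, 0.1464]
orientation: [-180.0, 0.0, -168.6]
force: [0.2, 0.0, 0.2]
opening: 0.0875
```

Run:
```python
from mv import *
from h import *
from plant import snapshot,models
go(.5125,-.3075,.004,-168.6)
t=snapshot("top"); cv2.imwrite("pics/top1.png",t["img"][:,:,::-1])
```

```text
t 3.1 pos [ 0.4932 -0.3261  0.1464] rpy [-1.7997e+02  4.0000e-02 -1.6855e+02] F [0.18 0.03 0.22] open 0.0875
shift [-0.0225  0.0144  0.1424] rot [-0.03  0.04  0.05]
```

Call:
jog_arm:
  targets: "-0.015 0.01 0.02 0 0 0 1; -0.022 0.014 0.05 0 0 0 1; -0.022 0.014 0.08 0 0 0 1; -0.022 0.014 0.11 0 0 0 1; -0.022 0.014 0.125 0 0 0 1; -0.022 0.014 0.133 0 0 0 1; -0.022 0.014 0.137 0 0 0 1; -0.022 0.014 0.137 0 0 0 1"

```text
clock: 4.15
tool_pos: [0.5154, -0.3039, 0.007]
orientation: [179.9, 0.0, -168.4]
force: [-1.0, 0.0, 0.2]
opening: 0.0876
```

Run:
```python
from mv import *
from h import *
from plant import snapshot,models
go(.5125,-.3075,.004,-168.6)
t=snapshot("side"); cv2.imwrite("pics/side2.png",cv2.resize(t["img"][110:230,250:420,::-1],None,fx=4,fy=4))
```

```text
t 4.15 pos [ 0.5154 -0.3039  0.007 ] rpy [ 1.7994e+02  3.0000e-02 -1.6843e+02] F [-1.04  0.02  0.16] open 0.0876
shift [ 0.0035 -0.003   0.003 ] rot [0.06 0.02 0.17]
```

View pics/side2.png

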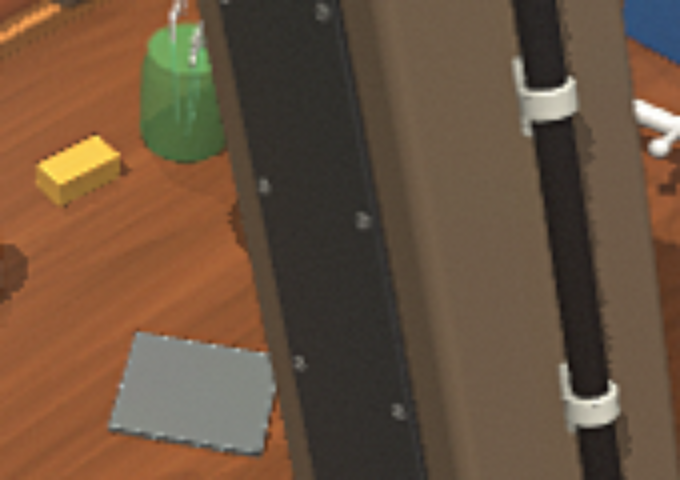

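The arm blocks the side view of the slate. The last move showed no contact, so I'll correct the few millimetres and close.

Call:
jog_arm:
  targets: "0.0035 -0.003 0 0 0 0 1; 0.0035 -0.003 0.002 0 0 0 1; 0.0035 -0.003 0.002 0 0 0 0.2; 0.0035 -0.003 0.002 0 0 0 -1; 0.0035 -0.003 0.002 0 0 0 -1; 0.0035 -0.003 0.002 0 0 0 -1; 0.0035 -0.003 0.002 0 0 0 -1; 0.0035 -0.003 0.002 0 0 0 -1"

```text
clock: 5.2
tool_pos: [0.5127, -0.3076, 0.0052]
orientation: [180.0, 0.0, -168.4]
force: [0.8, -0.7, -0.2]
opening: 0.0517
```

Call:
jog_arm:
  targets: "0 0 -0.005 0 0 0 -1; 0 0 -0.015 0 0 0 -1; 0 0 -0.03 0 0 0 -1; 0 0 -0.05 0 0 0 -1; 0 0.01 -0.065 0 0 0 -1; 0 0.03 -0.075 0 0 0 -1; 0 0.055 -0.08 0 0 0 -1; 0 0.09 -0.08 0 0 0 -1"

```text
clock: 6.2
tool_pos: [0.4942, -0.2179, 0.0859]
orientation: [180.0, 0.1, -168.4]
force: [-0.3, 1.0, -2.8]
opening: 0.0515
```

Run:
```python
from mv import *
jig(-.097,0,.085)
```

```text
t 6.2 pos [ 0.4942 -0.2179  0.0859] rpy [ 1.7996e+02  9.0000e-02 -1.6845e+02] F [-0.26  1.02 -2.85] open 0.0515
shift [-0.0648  0.3671  0.0012] rot [ 0.04  0.09 -1.95]
```

Call:
jog_arm:
  targets: "-0.008 0.045 0 0 0 0 -1; -0.016 0.09 0 0 0 -0.5 -1; -0.025 0.14 0 0 0 -1 -1; -0.034 0.19 0 0 0 -1.5 -1; -0.043 0.24 0 0 0 -1.9 -1; -0.05 0.285 0 0 0 -1.9 -1; -0.058 0.325 0 0 0 -1.9 -1; -0.063 0.355 0 0 0 -1.9 -1"

```text
clock: 7.2
tool_pos: [0.4835, 0.1448, 0.0865]
orientation: [179.9, 0.1, -166.5]
force: [1.1, -0.5, -2.8]
opening: 0.0514
```

Run:
```python
from mv import *
from h import *
from plant import snapshot,models
jig(-.097,0,.03)
for n in("top","side"):
    t=snapshot(n); cv2.imwrite(f"pics/{n}3.png",cv2.resize(t["img"][100:300,110:310,::-1],None,fx=2.5,fy=2.5))
```

```text
t 7.2 pos [0.4835 0.1448 0.0865] rpy [ 1.7995e+02  1.0000e-01 -1.6645e+02] F [ 1.13 -0.54 -2.83] open 0.0514
shift [-0.0029  0.0095  0.0565] rot [0.05 0.1  0.05]
```

View pics/top3.png

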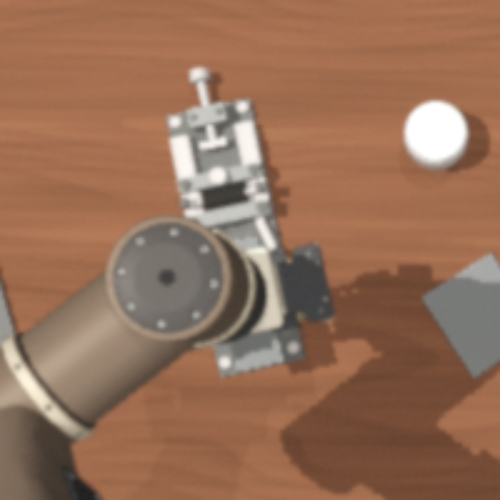

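View pics/side3.png

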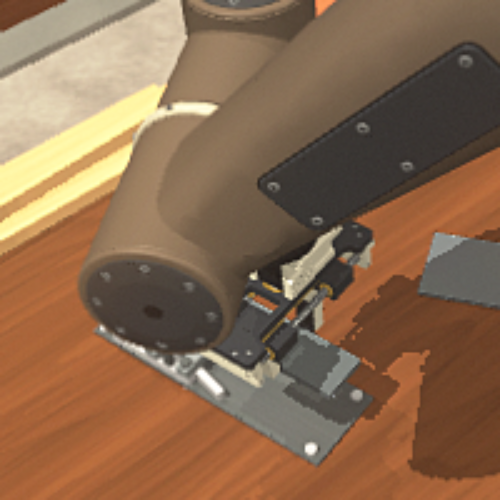

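The side view shows the slate held level, with its tail at crop (345,375), and the bed clear below. Lowering it now.

Call:
jog_arm:
  targets: "-0.0015 0.005 0.01 0 0 0 -1; -0.003 0.0095 0.025 0 0 0 -1; -0.003 0.0095 0.042 0 0 0 -1; -0.003 0.0095 0.055 0 0 0 -1; -0.003 0.0095 0.064 0 0 0 -1; -0.003 0.0095 0.068 0 0 0 -1; -0.003 0.0095 0.07 0 0 0 -1; -0.003 0.0095 0.07 0 0 0 -1"

```text
clock: 8.3
tool_pos: [0.485, 0.1558, 0.0168]
orientation: [179.9, 0.2, -166.4]
force: [-0.1, 0.3, -2.5]
opening: 0.0515
```

Run:
```python
from mv import *
from h import *
from plant import snapshot,models
jig(-.097,0,.011)
t=snapshot("side"); cv2.imwrite("pics/side4.png",cv2.resize(t["img"][190:300,130:290,::-1],None,fx=5,fy=5))
```

```text
t 8.3 pos [0.485  0.1558 0.0168] rpy [ 1.7992e+02  1.7000e-01 -1.6636e+02] F [-0.07  0.35 -2.47] open 0.0515
shift [ 0.0011 -0.0009  0.0058] rot [0.08 0.16 0.14]
```

View pics/side4.png

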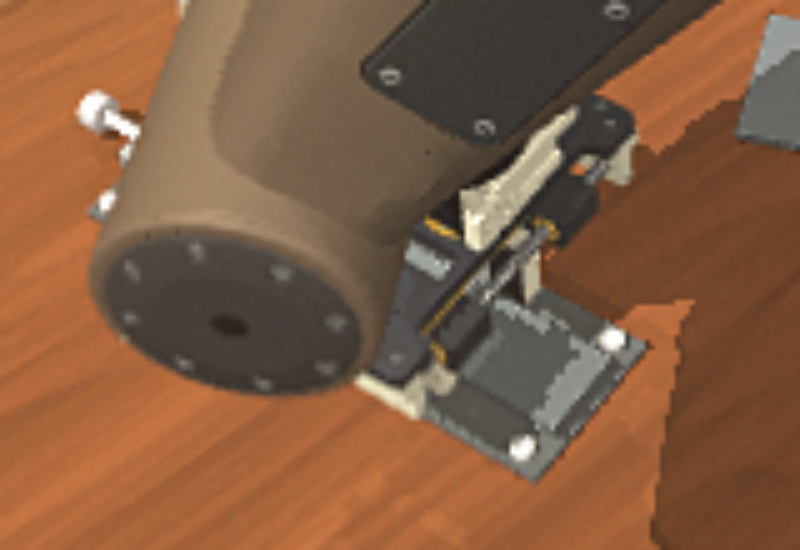

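The slate is just over the bed, with its tail between the two bed knobs at crop (520,447) and (615,340). I'll lower the last 5–6 mm and release.

Call:
jog_arm:
  targets: "0 0 0.002 0 0 0 -1; 0 0 0.004 0 0 0 -1; 0 0 0.0055 0 0 0 -1; 0 0 0.0055 0 0 0 -1; 0 0 0.0055 0 0 0 -0.2; 0 0 0.0055 0 0 0 0.3; 0 0 0.0055 0 0 0 0.8; 0 0 0.0055 0 0 0 0.8"

```text
clock: 9.35
tool_pos: [0.4853, 0.156, 0.0116]
orientation: [179.9, 0.2, -166.3]
force: [0.0, -0.1, -0.9]
opening: 0.0712
```

Call:
jog_arm:
  targets: "0 0 0 0 0 0 0.9; 0 0 -0.01 0 0 0 0.9; 0 0 -0.03 0 0 0 0.9; 0 0 -0.055 0 0 0 0.9; 0.01 0 -0.07 0 0 0 0; 0.03 0 -0.075 0 0 0 -1; 0.06 0 -0.075 0 0 0 -1; 0.09 0 -0.075 0 0 0 -1"

```text
clock: 10.35
tool_pos: [0.3961, 0.1339, 0.0864]
orientation: [179.9, 0.2, -166.4]
force: [-0.3, 0.0, 0.1]
opening: 0.0488
```

Run:
```python
from mv import *
from h import *
from plant import snapshot,models
jig(-.195,0,.04)
t=snapshot("side"); cv2.imwrite("pics/side5.png",cv2.resize(t["img"][190:300,130:290,::-1],None,fx=5,fy=5))
u=snapshot("top"); cv2.imwrite("pics/top5.png",cv2.resize(u["img"][115:265,150:300,::-1],None,fx=4,fy=4))
```

```text
t 10.35 pos [0.3961 0.1339 0.0864] rpy [ 179.9     0.19 -166.38] F [-0.29  0.05  0.12] open 0.0488
shift [ 0.0077 -0.0004  0.0463] rot [0.1  0.19 0.12]
```

View pics/side5.png

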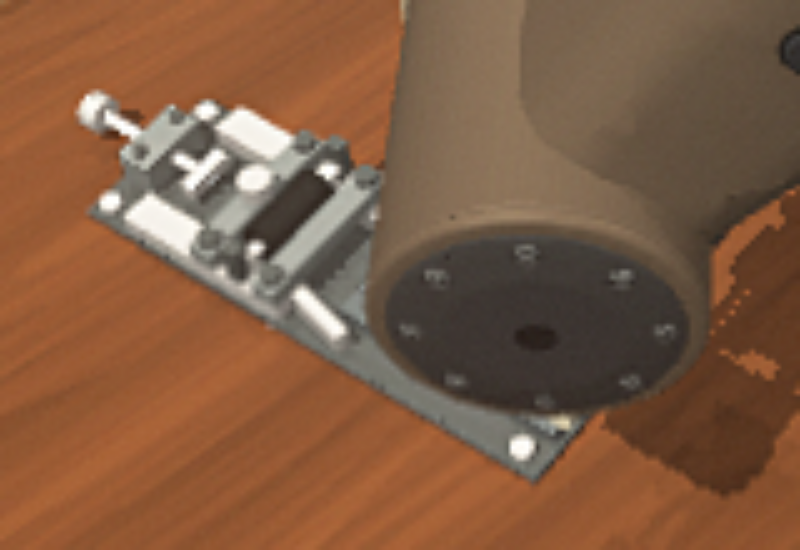

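View pics/top5.png

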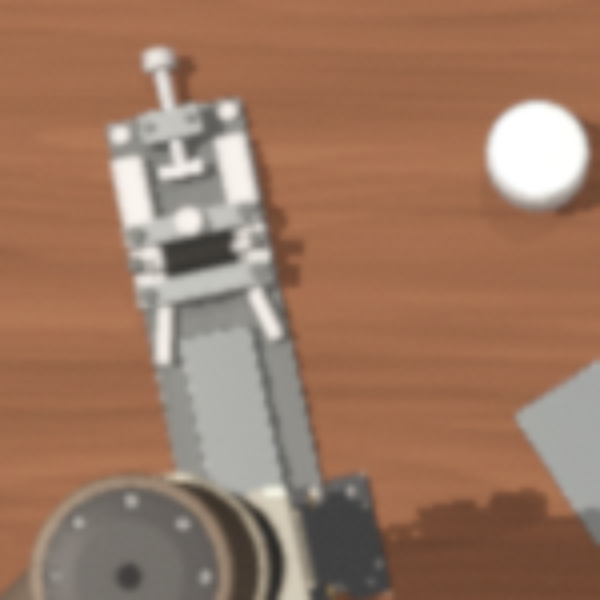

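The top view shows the slate lying on the bed in line with the jig. Its front edge runs from crop (180,345) to (248,326), just short of the flared guides.

Run:
```python
from mv import *
from h import *
u=np.load("top0.npy",allow_pickle=True).item()
for c in([180,345],[248,326],[198,440],[270,420]):
    print(c,injig(onz(u,np.array([c])/4+[150,115]-.375,.016)[0]).round(4))
```

```text
[180, 345] [-0.0288  0.0271]
[248, 326] [-0.0259 -0.0233]
[198, 440] [-0.0982  0.0282]
[270, 420] [-0.0951 -0.025 ]
```

Call:
jog_arm:
  targets: "0.006 0 0.01 0 0 0 -1; 0.008 0 0.025 0 0 0 -1; 0.008 0 0.042 0 0 0 -1; 0.008 0 0.058 0 0 0 -1; 0.008 0 0.07 0 0 0 -1; 0.008 0 0.076 0 0 0 -1; 0.008 0 0.077 0 0 0 -1; 0.008 0 0.077 0 0 0 -1"

```text
clock: 11.45
tool_pos: [0.3869, 0.1313, 0.0095]
orientation: [179.9, 0.1, -166.4]
force: [-0.3, 0.3, -0.6]
opening: 0.0001
```

Run:
```python
from mv import *
from h import *
from plant import snapshot
jig(-.1,0,.0095)
u=snapshot("top"); cv2.imwrite("pics/top6.png",cv2.resize(u["img"][115:265,150:300,::-1],None,fx=4,fy=4))
```

```text
t 11.45 pos [0.3869 0.1313 0.0095] rpy [ 1.7989e+02  1.4000e-01 -1.6635e+02] F [-0.27  0.29 -0.6 ] open 0.0001
shift [-0.0971 -0.0002  0.0002] rot [0.11 0.14 0.15]
```

View pics/top6.png

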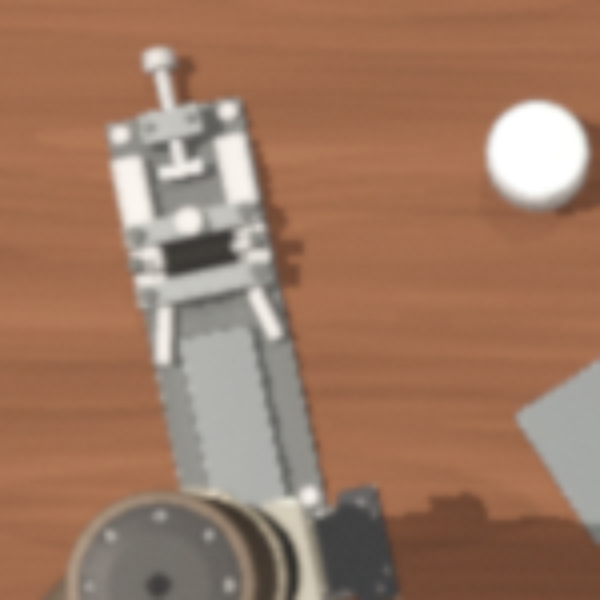

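The slate hasn't moved. Starting the push gently.

Call:
jog_arm:
  targets: "-0.01 0 0 0 0 0 -1; -0.018 0 0 0 0 0 -1; -0.024 0 0 0 0 0 -1; -0.03 0 0 0 0 0 -1; -0.036 0 0 0 0 0 -1; -0.042 0 0 0 0 0 -1; -0.048 0 0 0 0 0 -1; -0.054 0 0 0 0 0 -1"

```text
clock: 12.5
tool_pos: [0.4398, 0.1442, 0.0097]
orientation: [179.9, 0.2, -166.3]
force: [0.1, 0.4, 0.4]
opening: 0.0006
```

Run:
```python
from mv import *
from h import *
from plant import snapshot,telemetry
jig(-.06,0,.0095); print(injig(telemetry.get_obs()["tool_pos"]))
u=snapshot("top"); cv2.imwrite("pics/top7.png",cv2.resize(u["img"][115:265,150:300,::-1],None,fx=4,fy=4))
```

```text
t 12.5 pos [0.4398 0.1442 0.0097] rpy [ 1.7988e+02  1.5000e-01 -1.6635e+02] F [0.14 0.36 0.4 ] open 0.0006
shift [-0.0826 -0.0003  0.0004] rot [0.12 0.15 0.15]
[-1.42639361e-01  9.72937600e-05]
```

View pics/top7.png

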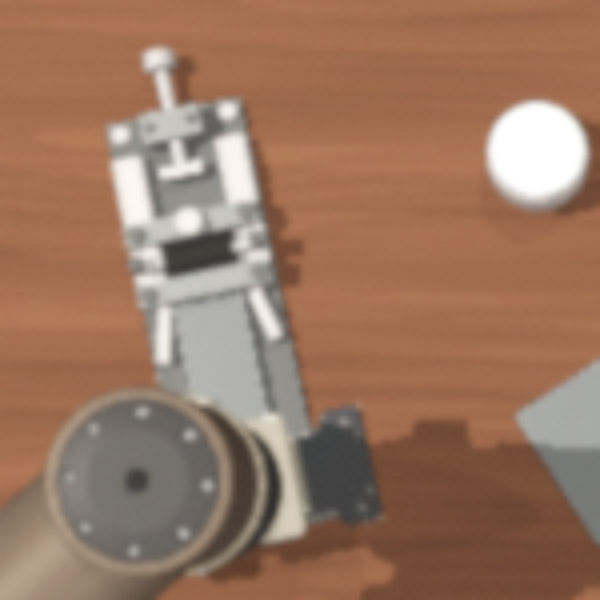

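The slate is moving straight, and its front edge is now at the mouth (crop ~(215,298)).

Call:
jog_arm:
  targets: "-0.005 0 0 0 0 0 -1; -0.01 0 0 0 0 0 -1; -0.015 0 0 0 0 0 -1; -0.019 0 0 0 0 0 -1; -0.023 0 0 0 0 0 -1; -0.027 0 0 0 0 0 -1; -0.031 0 0 0 0 0 -1; -0.035 0 0 0 0 0 -1"

```text
clock: 13.55
tool_pos: [0.4747, 0.1529, 0.0098]
orientation: [179.9, 0.2, -166.3]
force: [-2.5, 0.3, -0.4]
opening: 0.0003
```

Run:
```python
from mv import *
from h import *
from plant import snapshot,telemetry
jig(-.06,0,.0095); print(injig(telemetry.get_obs()["tool_pos"]))
u=snapshot("top"); cv2.imwrite("pics/top8.png",cv2.resize(u["img"][115:265,150:300,::-1],None,fx=4,fy=4))
```

```text
t 13.55 pos [0.4747 0.1529 0.0098] rpy [ 179.88    0.18 -166.34] F [-2.49  0.27 -0.4 ] open 0.0003
shift [-0.0466 -0.0005  0.0004] rot [0.12 0.18 0.16]
[-0.10664228  0.00040698]
```

View pics/top8.png

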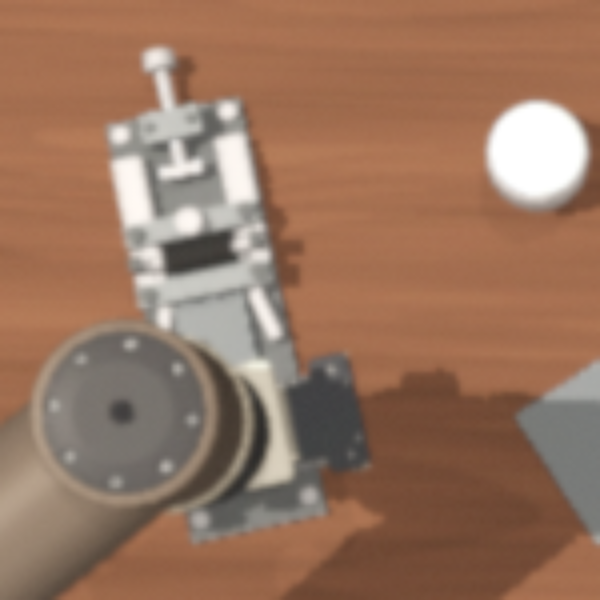

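Call:
jog_arm:
  targets: "-0.005 0 0 0 0 0 -1; -0.01 0 0 0 0 0 -1; -0.014 0 0 0 0 0 -1; -0.018 0 0 0 0 0 -1; -0.021 0 0 0 0 0 -1; -0.024 0 0 0 0 0 -1; -0.027 0 0 0 0 0 -1; -0.03 0 0 0 0 0 -1"

```text
clock: 14.6
tool_pos: [0.5046, 0.1603, 0.0099]
orientation: [179.9, 0.2, -166.3]
force: [-2.8, -1.1, -2.2]
opening: 0.0001
```

Run:
```python
from mv import *
from h import *
from plant import snapshot,telemetry
jig(-.06,0,.0095); print(injig(telemetry.get_obs()["tool_pos"]))
u=snapshot("top"); cv2.imwrite("pics/top9.png",cv2.resize(u["img"][125:215,160:250,::-1],None,fx=6,fy=6,interpolation=cv2.INTER_CUBIC))
```

```text
t 14.6 pos [0.5046 0.1603 0.0099] rpy [ 179.87    0.21 -166.33] F [-2.75 -1.06 -2.21] open 0.0001
shift [-0.0158 -0.0007  0.0005] rot [0.13 0.21 0.18]
[-0.07582405  0.0006265 ]
```

View pics/top9.png

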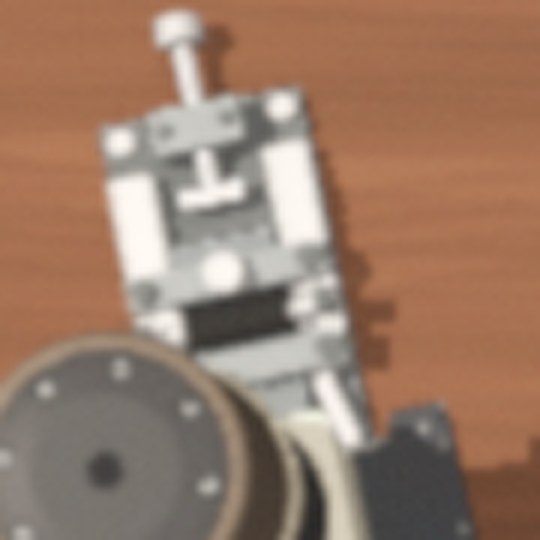

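In the enlarged top view, the slate's front edge is at crop (210,235) and the cap's face at (210,207), so about 13 mm remain. I'll advance 10 mm, then feel for the stop.

Call:
jog_arm:
  targets: "-0.0015 0 0 0 0 0 -1; -0.003 0 0 0 0 0 -1; -0.0045 0 0 0 0 0 -1; -0.006 0 0 0 0 0 -1; -0.0075 0 0 0 0 0 -1; -0.0085 0 0 0 0 0 -1; -0.0095 0 0 0 0 0 -1; -0.01 0 0 0 0 0 -1"

```text
clock: 15.65
tool_pos: [0.5148, 0.1629, 0.01]
orientation: [179.9, 0.2, -166.3]
force: [-2.1, -0.6, -0.9]
opening: 0.0004
```

Run:
```python
from mv import *
from h import *
from plant import snapshot,telemetry
jig(-.06,0,.0095); print(injig(telemetry.get_obs()["tool_pos"]))
u=snapshot("top"); cv2.imwrite("pics/top10.png",cv2.resize(u["img"][135:185,170:230,::-1],None,fx=10,fy=10,interpolation=cv2.INTER_CUBIC))
```

```text
t 15.65 pos [0.5148 0.1629 0.01  ] rpy [ 179.87    0.23 -166.32] F [-2.1  -0.62 -0.94] open 0.0004
shift [-0.0053 -0.0008  0.0005] rot [0.13 0.23 0.18]
[-0.06531132  0.00074086]
```

View pics/top10.png

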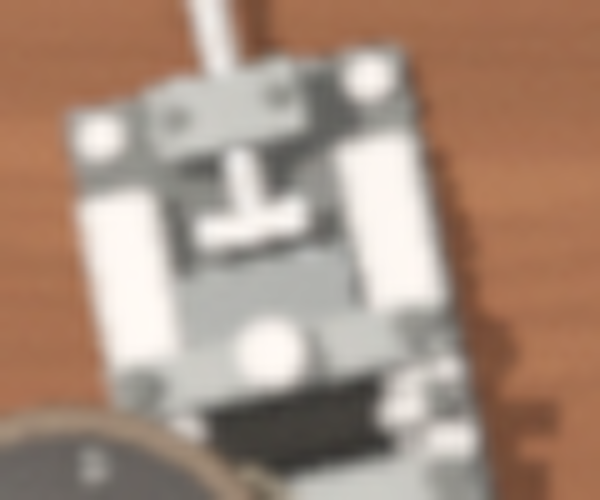

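The gap is now about 1 pixel, roughly 3 mm (slate front at crop (265,263), cap face at (250,252)). Taking small steps from here.

Call:
jog_arm:
  targets: "-0.0005 0 0 0 0 0 -1; -0.001 0 0 0 0 0 -1; -0.0015 0 0 0 0 0 -1; -0.002 0 0 0 0 0 -1; -0.002 0 0 0 0 0 -1; -0.002 0 0 0 0 0 -1; -0.002 0 0 0 0 0 -1; -0.002 0 0 0 0 0 -1"

```text
clock: 16.7
tool_pos: [0.5169, 0.1634, 0.0101]
orientation: [179.9, 0.2, -166.3]
force: [-1.0, -1.6, -1.1]
opening: 0.0006
```

Call:
jog_arm:
  targets: "-0.0005 0 0 0 0 0 -1; -0.001 0 0 0 0 0 -1; -0.001 0 0 0 0 0 -1; -0.001 0 0 0 0 0 -1; -0.001 0 0 0 0 0 -1; -0.001 0 0 0 0 0 -1; -0.001 0 0 0 0 0 -1; -0.001 0 0 0 0 0 -1"

```text
clock: 17.7
tool_pos: [0.5178, 0.1637, 0.0101]
orientation: [179.9, 0.2, -166.3]
force: [-1.3, -1.1, -1.1]
opening: 0.0007
```

Run:
```python
from mv import *
from plant import telemetry
jig(-.06,0,.0095); print(injig(telemetry.get_obs()["tool_pos"]))
```

```text
t 17.7 pos [0.5178 0.1637 0.0101] rpy [ 179.87    0.24 -166.31] F [-1.28 -1.05 -1.1 ] open 0.0007
shift [-0.0022 -0.0008  0.0006] rot [0.13 0.24 0.19]
[-0.06221095  0.00080013]
```

Call:
jog_arm:
  targets: "-0.0005 0 0 0 0 0 -1; -0.001 0 0 0 0 0 -1; -0.001 0 0 0 0 0 -1; -0.001 0 0 0 0 0 -1; -0.001 0 0 0 0 0 -1; -0.001 0 0 0 0 0 -1; -0.001 0 0 0 0 0 -1; -0.001 0 0 0 0 0 -1"

```text
clock: 18.7
tool_pos: [0.5189, 0.1639, 0.0101]
orientation: [179.9, 0.3, -166.3]
force: [-1.7, 0.0, -1.5]
opening: 0.0004
```

Call:
jog_arm:
  targets: "-0.0005 0 0 0 0 0 -1; -0.001 0 0 0 0 0 -1; -0.001 0 0 0 0 0 -1; -0.001 0 0 0 0 0 -1; -0.001 0 0 0 0 0 -1; -0.001 0 0 0 0 0 -1; -0.001 0 0 0 0 0 -1; -0.001 0 0 0 0 0 -1"

```text
clock: 19.7
tool_pos: [0.5199, 0.1642, 0.0101]
orientation: [179.9, 0.3, -166.3]
force: [-2.0, -1.1, -1.8]
opening: -0.0001
```

Run:
```python
from mv import *
from h import *
from plant import snapshot,telemetry
jig(-.06,0,.0095); print(injig(telemetry.get_obs()["tool_pos"]))
u=snapshot("top"); cv2.imwrite("pics/top11.png",cv2.resize(u["img"][135:185,170:230,::-1],None,fx=10,fy=10,interpolation=cv2.INTER_CUBIC))
```

```text
t 19.7 pos [0.5199 0.1642 0.0101] rpy [ 179.87    0.25 -166.31] F [-1.96 -1.15 -1.77] open -0.0001
shift [-0.0001 -0.0008  0.0006] rot [0.14 0.25 0.19]
[-0.06009726  0.00081792]
```

View pics/top11.png

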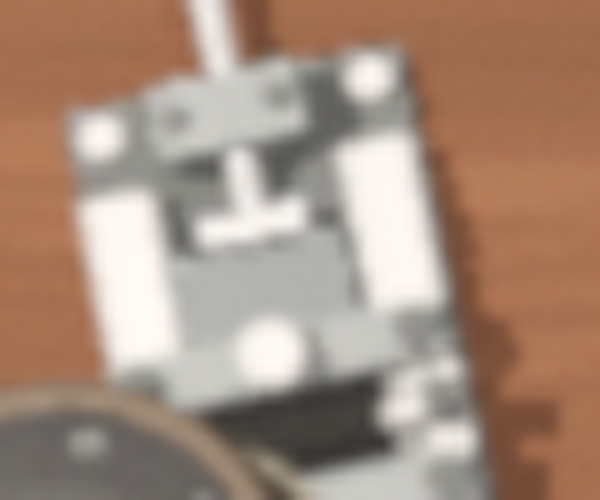

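The slate's edge now looks to be at the cap (crop ~(255,243)). Continuing with finer steps.

Call:
jog_arm:
  targets: "-0.0003 0 0 0 0 0 -1; -0.0006 0 0 0 0 0 -1; -0.0008 0 0 0 0 0 -1; -0.0008 0 0 0 0 0 -1; -0.0008 0 0 0 0 0 -1; -0.0008 0 0 0 0 0 -1; -0.0008 0 0 0 0 0 -1; -0.0008 0 0 0 0 0 -1"

```text
clock: 20.75
tool_pos: [0.5206, 0.1643, 0.0101]
orientation: [179.9, 0.3, -166.3]
force: [-2.9, -1.1, -1.2]
opening: 0.0003
```

Call:
jog_arm:
  targets: "-0.0003 0 0 0 0 0 -1; -0.0006 0 0 0 0 0 -1; -0.0008 0 0 0 0 0 -1; -0.0008 0 0 0 0 0 -1; -0.0008 0 0 0 0 0 -1; -0.0008 0 0 0 0 0 -1; -0.0008 0 0 0 0 0 -1; -0.0008 0 0 0 0 0 -1"

```text
clock: 21.75
tool_pos: [0.5215, 0.1646, 0.0101]
orientation: [179.9, 0.3, -166.3]
force: [-2.1, -1.5, -1.5]
opening: 0.0009
```

Call:
jog_arm:
  targets: "-0.0003 0 0 0 0 0 -1; -0.0006 0 0 0 0 0 -1; -0.0008 0 0 0 0 0 -1; -0.0008 0 0 0 0 0 -1; -0.0008 0 0 0 0 0 -1; -0.0008 0 0 0 0 0 -1; -0.0008 0 0 0 0 0 -1; -0.0008 0 0 0 0 0 -1"

```text
clock: 22.75
tool_pos: [0.5221, 0.1647, 0.0101]
orientation: [179.9, 0.2, -166.3]
force: [-3.9, -0.9, -1.0]
opening: 0.0006
```

Run:
```python
from mv import *
from plant import telemetry
o=telemetry.get_obs();print(injig(o["tool_pos"]),o["force"],o["tau"].round(2))
```

```text
[-0.0578184   0.00078048] [-3.90584757 -0.89572356 -0.96318331] [-4.000e-02 -5.132e+01  2.230e+01  5.610e+00  1.520e+00  1.000e-02]
```

Call:
jog_arm:
  targets: "-0.0003 0 0 0 0 0 -1; -0.0006 0 0 0 0 0 -1; -0.0008 0 0 0 0 0 -1; -0.0008 0 0 0 0 0 -1; -0.0008 0 0 0 0 0 -1; -0.0008 0 0 0 0 0 -1; -0.0008 0 0 0 0 0 -1; -0.0008 0 0 0 0 0 -1"

```text
clock: 23.75
tool_pos: [0.5223, 0.1646, 0.01]
orientation: [179.9, 0.2, -166.3]
force: [-6.2, -1.0, 1.4]
opening: 0.0005
```

Movement has stopped and the force is rising: rigid home. Raising the lead gradually.

Call:
jog_arm:
  targets: "-0.0006 0 0 0 0 0 -1; -0.0009 0 0 0 0 0 -1; -0.0012 0 0 0 0 0 -1; -0.0012 0 0 0 0 0 -1; -0.0012 0 0 0 0 0 -1; -0.0012 0 0 0 0 0 -1; -0.0012 0 0 0 0 0 -1; -0.0012 0 0 0 0 0 -1"

```text
clock: 24.75
tool_pos: [0.5224, 0.1645, 0.01]
orientation: [179.9, 0.1, -166.3]
force: [-8.5, -0.1, 3.5]
opening: 0.0004
```

Run:
```python
from mv import *
from plant import telemetry
o=telemetry.get_obs();print(injig(o["tool_pos"]),o["force"],o["tau"].round(2))
```

```text
[-0.05754595  0.00059353] [-8.45595731 -0.07232088  3.52125117] [-1.210e+00 -4.989e+01  2.331e+01  6.320e+00  2.570e+00 -1.000e-02]
```

Call:
jog_arm:
  targets: "-0.0012 0 0 0 0 0 -1; -0.0015 0 0 0 0 0 -1; -0.0017 0 0 0 0 0 -1; -0.0017 0 0 0 0 0 -1; -0.0017 0 0 0 0 0 -1; -0.0017 0 0 0 0 0 -1; -0.0017 0 0 0 0 0 -1; -0.0017 0 0 0 0 0 -1"

```text
clock: 25.75
tool_pos: [0.5225, 0.1645, 0.01]
orientation: [179.9, -0.1, -166.3]
force: [-11.8, -0.1, 5.2]
opening: 0.0004
```

Call:
jog_arm:
  targets: "-0.0017 0 0 0 0 0 -1; -0.0019 0 0 0 0 0 -1; -0.0019 0 0 0 0 0 -1; -0.0019 0 0 0 0 0 -1; -0.0019 0 0 0 0 0 -1; -0.0019 0 0 0 0 0 -1; -0.0019 0 0 0 0 0 -1; -0.0019 0 0 0 0 0 -1"

```text
clock: 26.75
tool_pos: [0.5226, 0.1644, 0.0099]
orientation: [179.9, -0.2, -166.4]
force: [-12.7, 1.3, 6.0]
opening: 0.0007
```

Call:
jog_arm:
  targets: "-0.001 0 0 0 0 0 -1; 0 0 0 0 0 0 -1; 0.002 0 0 0 0 0 -1; 0.005 0 0 0 0 0 -1; 0.015 0 0 0 0 0 -1; 0.03 0 -0.005 0 0 0 -1; 0.05 0 -0.02 0 0 0 -1; 0.08 0 -0.04 0 0 0 -1"

```text
clock: 27.75
tool_pos: [0.4438, 0.1451, 0.0505]
orientation: [180.0, -0.3, -166.4]
force: [0.4, -0.1, 1.5]
opening: 0.0003
```

Call:
jog_arm:
  targets: "0.01 -0.02 -0.03 0 0 0 -1; 0.015 -0.05 -0.07 0 0 0 -1; 0.02 -0.09 -0.11 0 0 0 -1; 0.02 -0.14 -0.13 0 0 0 -1; 0.02 -0.19 -0.13 0 0 0 -1; 0.02 -0.24 -0.13 0 0 0 -1; 0.02 -0.29 -0.13 0 0 0 -1; 0.02 -0.3 -0.13 0 0 0 -1"

```text
clock: 28.75
tool_pos: [0.495, -0.1532, 0.1804]
orientation: [180.0, -0.3, -166.5]
force: [-1.0, 0.9, -0.0]
opening: 0.0003
```

Run:
```python
from mv import *
from h import *
from plant import snapshot,telemetry,models
o=telemetry.get_obs();print(o["clock"],o["tool_pos"],o["force"],o["qvel"].round(2))
u=snapshot("top"); cv2.imwrite("pics/top12.png",cv2.resize(u["img"][135:215,165:265,::-1],None,fx=7,fy=7,interpolation=cv2.INTER_CUBIC))
s=snapshot("side"); cv2.imwrite("pics/side12.png",cv2.resize(s["img"][195:295,135:270,::-1],None,fx=5,fy=5,interpolation=cv2.INTER_CUBIC))
t0=np.load("top0.npy",allow_pickle=True).item();cv2.imwrite("pics/cmp12.png",u["img"][:,:,::-1])
```

```text
28.75 [ 0.49501503 -0.15324963  0.18035761] [-0.98943019  0.92165373 -0.00174375] [-6.92  2.9   3.52 -0.49 -0.82  7.15]
```

View pics/top12.png

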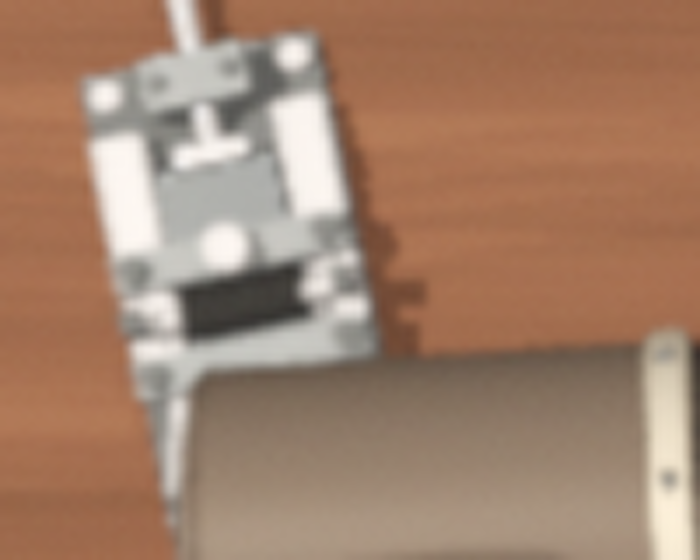

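View pics/side12.png

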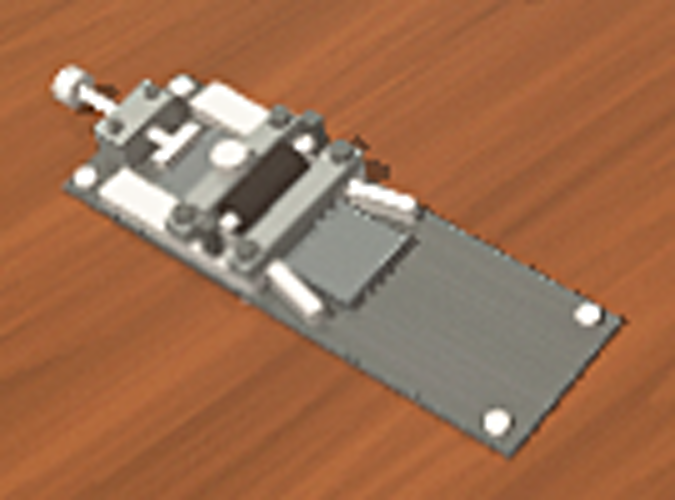

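View pics/cmp12.png

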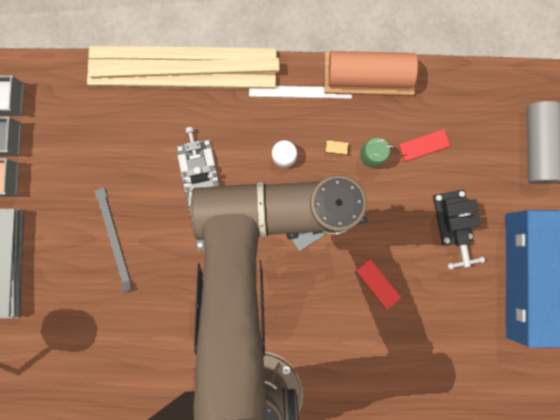

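The side view shows the slate flat under the roller. Its front edge is against the cap at crop (178,150), and its tail sticks out between the guides, corners at (345,303) and (412,242). The other things are where they were, so I'll hand in.

Run:
```python
from mv import *
from h import *
from plant import job
s=np.load("side0.npy",allow_pickle=True).item()
for c in([345,303],[412,242]): print(injig(onz(s,np.array([c])/5+[135,195]-.4,.016)[0]).round(4))
print(job.close_job())
```

```text
[-0.0475  0.0283]
[-0.0521 -0.0225]
the job is handed in; nothing more can be done
None
```

The slate is loaded and fully home against the depth stop. The job is handed in, at about 29 s on the clock. No verdict came back.

I picked up the grey slate, set it on the open bed in front of the bridge and let go. Its middle was then about 97 mm before the mouth and 2 mm off the centre line. Then I pushed it in with closed fingers until the cap went rigid and leaned on it for about two seconds. The wrist read 8.5 to 12.7 N during the lean. With the measured 2 to 3 N of drag taken off, that is about 6 to 10 N on the stop. I then backed straight off.

**Last checks:**
- **Position:** the side view shows the slate flat under the roller with its front edge on the cap and its tail about 50 mm before the mouth. That puts its middle near +20 mm.
- **Other things:** they looked unmoved in the last top view, though the arm partly hid the wide slate.
- **Disagreements:** the two views of the jig differ by about 2.5 mm. The tail corners suggest the slate is about 3 mm to the left and 5° off, but that comes from about one pixel. The rails have only 2 mm of play each side, so I took it as measurement error.
- **Not measured:** I could not read the cap's remaining contact force after letting go.

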